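Hang a vial carrier on the spring-balanced loading arm

TASK

Pick up the tall vial carrier, the one with a cross pin through its stem, and hang it on the spring-balanced arm with the pin lying in both notches of the arm's fork. Ease it down so that the arm sinks slowly, never pressing the arm down hard, and let go only when the arm has come to rest carrying the full weight, so that it neither drops nor springs up. Leave the carrier hanging upright and still, and do not disturb the other things on the bench.

Things in the scene. Friction and masses are not known exactly. Their poses are not given: they have to be found in the camera images.
- carrier: The tall vial carrier: a steel disc 82 mm across and 8 mm thick with six capped glass vials standing round it (tops 52 mm above the underside), and in the middle an upright steel stem 10 mm thick. All one rigid piece, 182 mm tall. Origin at the centre of its underside, z up the stem.
- carrier_pin (a point): Middle of the cross pin: a steel bar 8 mm thick and 64 mm long that passes through the stem 115 mm above the carrier's underside, along the carrier's y axis (the point's y).
- carrier_grip (a point): Centre of the carrier's grip: a square grey block 24 x 24 mm (sides along the carrier's x and y) and 40 mm tall at the top of the stem, from 142 to 182 mm above the underside; this point is at 162 mm, 47 mm above the pin.
- loader: Foot of the spring-balanced loading arm, fixed to the bench: a grey plate 120 x 140 mm with a white post, 245 mm tall with its hinge cheeks; a small counterweight behind it reaches 70 mm from the post. Origin under the post. The arm points along this body's -x; its y is level and parallel to the arm's hinge and to the way the pin must lie.
- hinge_mid (a point): Middle of the arm's level hinge axis (along the loader's y), on the post, 210 mm above the bench. The fork seat swings about it on a circle of 220 mm radius; a carrier lowered off that circle wedges on a flank of the notches, pushes the robot sideways and loads the arm falsely.
- fork_seat (a point): Where the middle of the pin must lie: between two V notches, one in each tine of the steel fork at the arm's free end; the point's y is the line of the notches. Flanks slope 45 degrees and rise to 9 mm above this point, mouth 28 mm wide along the arm (37 mm over the outer corners). The tines' undersides lie 17 mm below it. The stem goes between the tines, disc and vials below the fork, grip above.
- fork_end (a point): Free, open end of the fork, midway between the tines, 18 mm out from the seat and 13 mm below it. Bring the stem in from here. The tines run along the arm, 8 mm wide each, 22 mm apart inside, 38 mm over all; a crosspiece 46 mm wide closes the fork 58 mm behind the seat, and a tube 18 mm thick leads on to the post.
- swing (a joint): Angle of the arm, rad: 0 unloaded (seat 44 mm above the hinge, arm rising 0.2 rad to its free end), growing as the free end sinks; bottom stop 0.54. Spring-balanced, lightly damped: sinks about 0.05 rad (11 mm) per newton hung on it. The carrier's weight, 2.7 to 8.1 N, cannot be seen. Faster than 0.3 rad/s (65 mm/s) counts as a drop or spring; letting go with 0.5 N untaken or pressing may cause it.
- spare: A bystander: a short vial carrier with the same disc and vials but a stem and grip only 118 mm tall and no cross pin. Leave it. Origin at the centre of its underside.
- bottle: A bystander: amber bottle 68 mm across, 150 mm tall, origin under its centre.
- beaker: A bystander: glass beaker 68 mm across, 85 mm tall, origin under its centre.
- jar: A bystander: small capped jar 40 mm across, 45 mm tall, origin under its centre.
- bowl: A bystander: small white footed bowl, rather like a cup, 60 mm across, 60 mm tall, origin under its centre.
- tipbox: A bystander: flat grey box 85 x 120 x 50 mm, origin under its centre.
Mind the look-alikes: they are no part of the job. Leave any black or blue look-alike of the carrier alone.

How it is judged:
By the outcome, as a careful person would: the job done as asked, in the order asked, and still so for the second after the job is handed in, with the robot touching nothing.
It also fails if it takes over 69 s, if anything falls off the work surface, if the arm or the gripper's body presses on something with over 40 N, if the wrist force passes 120 N, or if a joint passes its speed limit or range.

ROBOT

A 6-joint arm with a two-finger parallel gripper is mounted at the origin on the work surface. World frame = base frame: x ahead of the robot, y to its left, z up, the work surface at z = 0. Lengths are in m, angles in rad, forces in N, time in s.
With the tool pointing down it reaches from about 0.375 to 0.9 m from the base axis. Payload 3.1 kg.
Tool frame: the origin (TCP) lies at the centre of the arm's flange, where the gripper is bolted on; the fingertips stand 173 mm ahead of it and the grasp point (between the pads) lies 155 mm ahead of it (tip_extent is the distance from the TCP to the fingertips, in m); z points along the fingers, y is the direction in which the jaws open and shut (so a half turn about z gives the same grasp; the last joint's range is limited). The gripper opens to 85 mm and grips with 20 to 120 N. Pads are 22 mm wide; open, the fingers measure 114 mm over their backs; the gripper's body (76 mm by 85 mm) begins 54 mm behind the grasp point. The pads swing forward as they close: fully open they stand 13 mm farther back than shut.
Start: joints at [1.151, 0.527, 1.433, -0, 1.181, -0.178], TCP at [0.149, 0.607, 0.405] pointing down, gripper open.
Joint ranges: [-3.08, 3.08], [-0.75, 2.2], [0.22, 2.44], [-1.43, 4.57], [0, 2.65], [-2.85, 2.85]. Speed limits (rad/s): [2.79, 2.79, 3.14, 3.14, 3.14, 3.14].

INTERFACE

Orientations are given as a unit quaternion [x, y, z, w].
In Python, from station import sense, snapshot, sign_off, tip_extent gives the robot as it stands. The module is installed in compiled form; this text tells all that it offers.
- The arm moves only by the tool servo_tool, never from a script. Its argument "rows" is a list of rows, each a list of 3 entries, a list of its own where there are three numbers: the shift along the tool's x, y, z in mm, then the turn about the tool's z in degrees, then the opening, from -1 (shut) to 1 (fully open), so that 0 is half open. A call has 1 to 8 rows; each row is the pose to reach, as a shift and turn from the pose measured when the call began, along the tool's axes at that moment; what a row does not reach only later rows make up. A row lasts 1/10 s, in which the tool goes at most 50 mm and 8.59 degrees, less where a joint would pass 70% of its speed; a pose out of reach is approached as far as the arm can. A call with a gripper value outside its range is refused whole. The fingers move at their own pace and stop on an object; "force" is the grip in N (left out, the last holds). Time passes only in rows, so rows that repeat a pose let the fingers close. It gives the time, the measured TCP pose, the force and the opening at its end, in the units of the state.
- sense(): the state, without advancing time (a new reading comes with each control period).
- snapshot(name): name is "side" or "top"; returns a dict with "image" (400x640x3 uint8, blue, green, red), "z_map" (400x640 float32, m along the optical axis (not along the pixel's ray), 0 where there is no reading), "vertical_fov" (degrees; the focal length in pixels is half the picture's height over the tangent of half this angle, whatever the lens; pixels are square), "cx", "cy" (the principal point, pixels), "cam_to_world" (4x4, takes a point from camera to world coordinates). Camera axes: x right, y down, z forward; pixel columns grow to the right and rows downward; lengths in m; the calibration is good to about 2 mm. A picture is of the moment at which its call begins.
- sign_off(): hands the job in, once; it reports no verdict.
The state is a dict: "t": time; "q": joint angles; "qd": joint speeds; "tau": joint torques, N m; "tcp_pos": TCP position; "tool_rot": TCP orientation; "force": force on the tool from outside, world axes, zero at the start; "ft_torque": the same for the moment, N m; "finger_gap": opening from 0.0 (shut) to 1.0 (fully open).
Only numpy, scipy, OpenCV 4.12 (cv2) and the standard library are available. Lean on these libraries where they do the work, as an engineer would, in place of code of your own. Each camera call takes 0.05 s, during which the arm holds its last target. There are 200 camera calls.

## Working session

There is one attempt and no reset: what is moved stays moved. The work goes in short steps, Python scripts to look and compute and a tool call to move; the robot and the scene stay as the last step left them, time stands still between calls to the robot, and variables do not carry over. Pictures are saved under pics/ and viewed, about 8 in all and at most 12, crops included, and the job is handed in when it is done.

Besides the shell and the picture viewer there is one more tool, called after "Request:" as name(argument=value, ...) on one line, values as JSON. servo_tool: Moves the arm, as the interface text tells. Its arguments: {"type":"object","properties":{"rows":{"type":"array"},"force":{"type":"number"}},"required":["rows"]}

```bash
mkdir -p pics; cat > h.py <<'E'
import numpy as np, cv2
from station import sense, snapshot, sign_off
def shot(n):
    s=snapshot(n); h=s["image"].shape[0]; s["f"]=h/2/np.tan(np.radians(s["vertical_fov"])/2); return s
def pts(s):
    z=s["z_map"]; v,u=np.indices(z.shape); P=np.stack([(u-s["cx"])*z/s["f"],(v-s["cy"])*z/s["f"],z],-1)
    T=np.array(s["cam_to_world"]); return P@T[:3,:3].T+T[:3,3]
def ray(s,u,v):
    T=np.array(s["cam_to_world"]); d=T[:3,:3]@np.array([(u-s["cx"])/s["f"],(v-s["cy"])/s["f"],1]); return T[:3,3],d
def onz(s,u,v,z):
    o,d=ray(s,u,v); return o+d*(z-o[2])/d[2]
E
python3 - <<'E'
from h import *
import pickle
for n in("side","top"):
    s=shot(n); cv2.imwrite(f"pics/{n}0.png",s["image"]); pickle.dump(s,open(n+"0.pkl","wb"))
    print(n,s["f"],s["cx"],s["cy"],np.round(s["cam_to_world"],3),(s["z_map"]>0).mean())
print(sense())
E
```

```text
side 390.2391668343561 322.50977762841126 202.43859220247248 [[ 0.94  -0.208  0.271  0.224]
 [-0.342 -0.555  0.758 -0.896]
 [-0.008 -0.805 -0.593  0.86 ]
 [ 0.     0.     0.     1.   ]] 0.99591796875
top 485.8381431949598 325.86714334262695 194.0763662305691 [[-0.008 -0.998  0.055  0.475]
 [-1.     0.008 -0.008  0.009]
 [ 0.007 -0.055 -0.998  1.632]
 [ 0.     0.     0.     1.   ]] 0.99608203125
{'t': 0.1, 'q': array([ 1.15148309e+00,  5.28374500e-01,  1.43382159e+00,  3.85983722e-05,
        1.18142394e+00, -1.78537144e-01]), 'qd': array([-1.57375780e-03, -1.61666421e-03, -3.36806708e-03, -7.54140454e-05,
        2.73210064e-04, -8.67929538e-04]), 'tau': array([ 9.93172785e-05, -4.43303633e+01, -1.78585947e+01, -2.24416344e-04,
        3.84495535e-03,  2.75158686e-05]), 'tcp_pos': array([0.14888887, 0.60666828, 0.40381526]), 'tool_rot': array([ 1.20104686e-01,  9.92760715e-01, -9.63477686e-04, -3.15579650e-04]), 'force': array([-0.53167786,  0.62720497,  0.2142415 ]), 'ft_torque': array([ 0.03245921, -0.03981922,  0.02556119]), 'finger_gap': 0.9980269261615187}
```

View pics/side0.png

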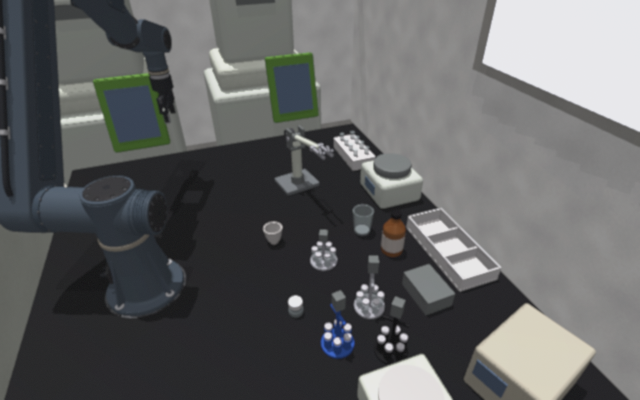

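View pics/top0.png

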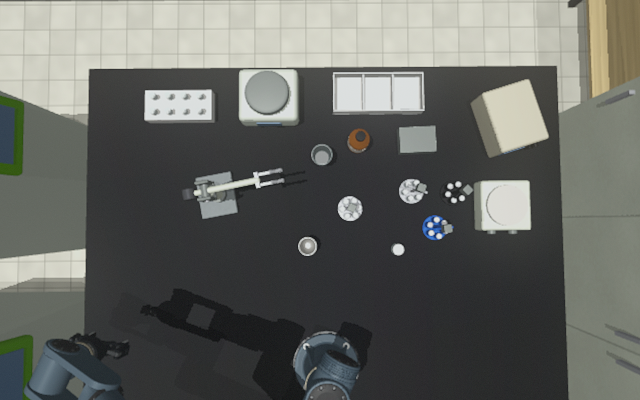

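Candidates (top / side pixels) are: steel tall (411,191)/(370,290), steel short (350,208)/(323,250), blue (435,228)/(338,330), black (457,192)/(392,335). The steel tall one fits, since the short one is the spare and blue and black are excluded. I'll confirm it in a crop and measure.

```bash
python3 - <<'E'
from h import *
import pickle
S=pickle.load(open("side0.pkl","rb"));T=pickle.load(open("top0.pkl","rb"))
a=cv2.resize(S["image"][225:345,300:420],(396,396),interpolation=cv2.INTER_CUBIC)
b=cv2.resize(T["image"][160:210,385:435],(396,396),interpolation=cv2.INTER_CUBIC)
c=cv2.resize(T["image"][150:230,170:310],(396,200),interpolation=cv2.INTER_CUBIC)
d=cv2.resize(S["image"][120:200,265:405],(396,200),interpolation=cv2.INTER_CUBIC)
cv2.imwrite("pics/c.png",np.vstack([np.hstack([a,b]),np.hstack([d,c])]))
P=pts(T); Q=pts(S)
def box(P,x,y,z,n):
    m=(P[...,0]>x[0])&(P[...,0]<x[1])&(P[...,1]>y[0])&(P[...,1]<y[1])&(P[...,2]>z[0])&(P[...,2]<z[1]); p=P[m]
    print(n,len(p),p.mean(0).round(4) if len(p) else '', p.min(0).round(3) if len(p) else '',p.max(0).round(3) if len(p) else ''); return p
for n,(u,v,z) in dict(carrier=(411,191,.05),spare=(350,208,.05),black=(457,192,.05),blue=(435,228,.05),bottle=(358,141,.15),beaker=(321,155,.08),jar=(398,250,.045),bowl=(307,246,.06),tip=(417,139,.05),forkend=(282,177,.25),white=(502,205,.1)).items(): print(n,onz(T,u,v,z).round(3),P[v,u].round(3))
c0=onz(T,411,191,.05)
for nm,X in(("T",P),("S",Q)):
    r=((c0[0]-.06,c0[0]+.06),(c0[1]-.075,c0[1]+.06))
    box(X,*r,(.165,.20),nm+" grip"); box(X,*r,(.035,.06),nm+" vials"); box(X,*r,(.006,.012),nm+" disc"); box(X,*r,(.1,.125),nm+" pin")
    box(X,(.35,.65),(.1,.5),(.17,.32),nm+" arm")
E
```

```text
carrier [ 0.57  -0.281  0.05 ] [ 0.57  -0.283  0.041]
spare [ 0.516 -0.081  0.05 ] [ 0.514 -0.078  0.114]
black [ 0.565 -0.432  0.05 ] [ 0.563 -0.42   0.092]
blue [ 0.448 -0.357  0.05 ] [ 0.449 -0.341  0.12 ]
bottle [ 0.719 -0.103  0.15 ] [ 0.72  -0.103  0.141]
beaker [0.686 0.012 0.08 ] [0.696 0.012 0.002]
jar [ 0.378 -0.237  0.045] [ 0.378 -0.236  0.049]
bowl [0.394 0.059 0.06 ] [0.391 0.061 0.005]
tip [ 0.741 -0.304  0.05 ] [ 0.74  -0.304  0.051]
forkend [0.6   0.123 0.25 ] [0.623 0.143 0.004]
white [ 0.52 -0.56  0.1 ] [ 0.52  -0.561  0.098]
T grip 75 [ 0.5712 -0.2859  0.1816] [ 0.558 -0.3    0.165] [ 0.585 -0.272  0.192]
T vials 149 [ 0.5704 -0.2801  0.0499] [ 0.537 -0.311  0.035] [ 0.606 -0.251  0.06 ]
T disc 222 [ 0.5701 -0.2788  0.0088] [ 0.512 -0.356  0.006] [ 0.629 -0.221  0.012]
T pin 26 [ 0.574  -0.2798  0.1184] [ 0.559 -0.316  0.112] [ 0.585 -0.258  0.124]
T arm 1028 [0.5742 0.2927 0.2307] [0.532 0.119 0.17 ] [0.624 0.423 0.269]
S grip 116 [ 0.5693 -0.294   0.1779] [ 0.557 -0.306  0.166] [ 0.584 -0.276  0.185]
S vials 357 [ 0.5695 -0.2949  0.0468] [ 0.537 -0.328  0.035] [ 0.605 -0.257  0.06 ]
S disc 169 [ 0.5634 -0.3071  0.0084] [ 0.531 -0.331  0.006] [ 0.611 -0.252  0.012]
S pin 44 [ 0.5654 -0.3042  0.1171] [ 0.556 -0.32   0.103] [ 0.574 -0.289  0.125]
S arm 637 [0.5741 0.2755 0.2242] [0.532 0.115 0.17 ] [0.625 0.411 0.263]
```

View pics/c.png

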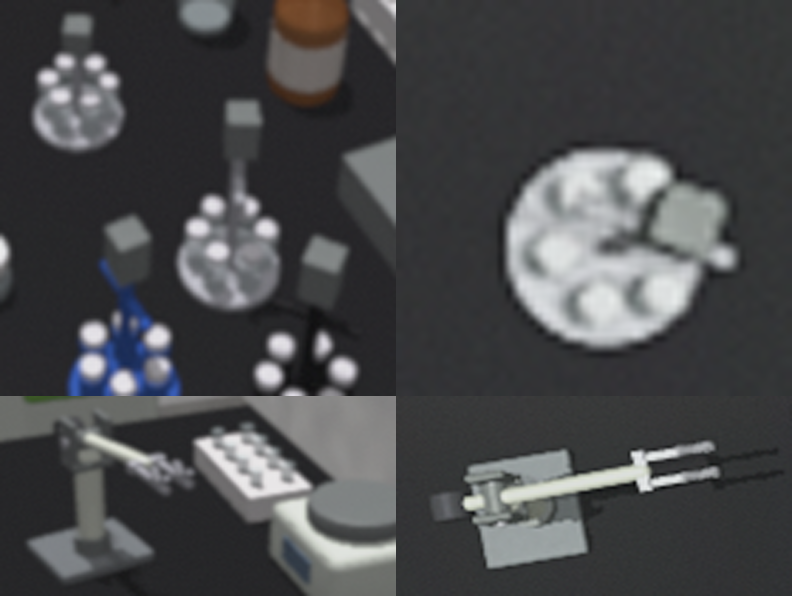

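The crop confirms it. The steel carrier with the tall stem has a bright pin end sticking out beside the grip at crop (720,255), about 2 radii from the disc centre, so it isn't a vial. The pin therefore lies roughly along world y. The fork's two tines are at crop bottom right, running from (640,465) to (715,460). Next I'll measure the yaw, the grip and the fork line.

```bash
python3 - <<'E'
from h import *
import pickle
S=pickle.load(open("side0.pkl","rb"));T=pickle.load(open("top0.pkl","rb"))
P=pts(T);Q=pts(S)
def sel(P,x,y,z): return P[(P[...,0]>x[0])&(P[...,0]<x[1])&(P[...,1]>y[0])&(P[...,1]<y[1])&(P[...,2]>z[0])&(P[...,2]<z[1])]
# pin end, grip in top image
print("pinend",onz(T,385+722/7.92-50,160+256/7.92,.115))
print("gripc",onz(T,385+291/7.92,160+217/7.92,.182), "disc c",onz(T,385+207/7.92,160+247/7.92,.02))
g=sel(P,(.54,.6),(-.33,-.26),(.172,.2)); print("T grip rect",cv2.minAreaRect((g[:,:2]*1000).astype(np.float32)))
g=sel(Q,(.54,.6),(-.33,-.26),(.174,.2)); print("S grip rect",cv2.minAreaRect((g[:,:2]*1000).astype(np.float32)))
p=sel(P,(.54,.6),(-.34,-.25),(.1,.135)); print("pin pts",p[np.argsort(p[:,1])].round(3).tolist())
# arm
for n,X in(("T",P),("S",Q)):
    a=sel(X,(.5,.66),(.09,.45),(.185,.30))
    t=a[(a[:,1]>.215)&(a[:,1]<.33)]
    k=np.polyfit(t[:,1],t[:,0],1); kz=np.polyfit(t[:,1],t[:,2],1); print(n,"tube x=",k,"z=",kz)
    for y0 in np.arange(.11,.44,.015):
        b=a[abs(a[:,1]-y0-.0075)<.0075]
        if len(b): print(round(y0,3),len(b),"x",b[:,0].min().round(3),b[:,0].max().round(3),"z",b[:,2].min().round(3),b[:,2].max().round(3))
pl=sel(P,(.4,.7),(.2,.5),(.004,.03)); print("plate",cv2.minAreaRect((pl[:,:2]*1000).astype(np.float32)))
E
```

```text
pinend [ 0.56113058 -0.31697776  0.115     ]
gripc [ 0.5721929  -0.28960649  0.182     ] disc c [ 0.57071568 -0.28738118  0.02      ]
T grip rect ((571.340576171875, -286.6146240234375), (24.362131118774414, 23.957759857177734), 68.04803466796875)
S grip rect ((570.9599609375, -291.71240234375), (24.14595603942871, 23.266740798950195), 71.01690673828125)
pin pts [[0.562, -0.316, 0.116], [0.559, -0.316, 0.118], [0.559, -0.313, 0.116], [0.562, -0.313, 0.118], [0.565, -0.312, 0.124], [0.559, -0.309, 0.121], [0.562, -0.309, 0.121], [0.572, -0.279, 0.114], [0.578, -0.279, 0.118], [0.574, -0.276, 0.132], [0.578, -0.275, 0.119], [0.575, -0.275, 0.121], [0.581, -0.273, 0.114], [0.575, -0.272, 0.119], [0.578, -0.271, 0.123], [0.575, -0.27, 0.112], [0.581, -0.27, 0.116], [0.578, -0.269, 0.12], [0.578, -0.266, 0.117], [0.581, -0.265, 0.122], [0.581, -0.263, 0.115], [0.578, -0.263, 0.117], [0.584, -0.262, 0.123], [0.585, -0.26, 0.115], [0.578, -0.259, 0.121], [0.581, -0.259, 0.124], [0.582, -0.258, 0.113]]
T tube x= [-0.2358359   0.64147372] z= [-0.21354292  0.2925862 ]
0.11 9 x 0.587 0.595 z 0.
[... 958 characters left out ...]
 0.615 z 0.239 0.247
0.185 53 x 0.57 0.615 z 0.233 0.252
0.2 12 x 0.582 0.612 z 0.245 0.25
0.215 11 x 0.579 0.589 z 0.23 0.247
0.23 12 x 0.575 0.584 z 0.227 0.244
0.245 11 x 0.574 0.589 z 0.229 0.239
0.26 12 x 0.568 0.579 z 0.222 0.238
0.275 9 x 0.568 0.584 z 0.219 0.234
0.29 11 x 0.565 0.574 z 0.216 0.232
0.305 12 x 0.562 0.576 z 0.213 0.229
0.32 76 x 0.538 0.595 z 0.186 0.246
0.335 101 x 0.532 0.596 z 0.185 0.247
0.35 37 x 0.534 0.594 z 0.185 0.248
0.365 7 x 0.562 0.584 z 0.214 0.246
0.38 12 x 0.563 0.573 z 0.209 0.221
0.395 18 x 0.539 0.57 z 0.186 0.221
0.41 4 x 0.539 0.54 z 0.19 0.21
plate ((549.7056884765625, 349.8216552734375), (299.8265686035156, 299.1288146972656), 89.84928131103516)
```

Request:
servo_tool(rows=[[[-620, -770, 0], 6, 1], [[-620, -770, 0], 6, 1], [[-620, -770, 0], 6, 1], [[-620, -770, 0], 6, 1], [[-620, -770, 0], 6, 1], [[-620, -770, 0], 6, 1], [[-620, -770, 0], 6, 1], [[-620, -770, 0], 6, 1]])

```text
t: 0.9
tcp_pos: [0.3185, 0.2427, 0.4049]
tool_rot: [0.172, 0.985, -0.001, -0.0]
force: [0.9, -0.0, 1.0]
finger_gap: 0.997
```

```bash
python3 - <<'E'
from h import *
import pickle
S=pickle.load(open("side0.pkl","rb"));T=pickle.load(open("top0.pkl","rb"))
d=np.array([.18,-.984]);d/=np.hypot(*d);n=np.array([-d[1],d[0]]);o=np.array([.5655,.3475])
for nm,X in(("T",pts(T)),("S",pts(S))):
    X=X.reshape(-1,3);w=X[:,:2]-o;a=w@d;b=w@n
    m=(abs(b)<.03)&(a>.14)&(a<.25)&(X[:,2]>.2)&(X[:,2]<.3)
    for a0 in np.arange(.15,.25,.004):
        k=m&(abs(a-a0-.002)<.002)
        if k.sum(): print(nm,round(a0*1000+2),k.sum(),"b",(b[k].min()*1000).round(1),(b[k].max()*1000).round(1),"z",(np.median(X[k,2])*1000).round(1),(X[k,2].max()*1000).round(1))
    k=(X[:,2]>.236)&(X[:,2]<.26)&(a>-.1)&(a<.06)&(abs(b)<.06)
    if k.sum()>4: print("cheek tops a,b",a[k].min(),a[k].max(),b[k].min(),b[k].max(),k.sum())
    k=(X[:,2]>.004)&(X[:,2]<.02)&(a>-.12)&(a<.12)&(abs(b)<.12)
hsv=cv2.cvtColor(T["image"],cv2.COLOR_BGR2GRAY)[150:230,170:260];m=((hsv>85)).astype(np.uint8)
m=cv2.morphologyEx(m,cv2.MORPH_OPEN,np.ones((5,5)));c=max(cv2.findContours(m,0,2)[0],key=cv2.contourArea)
bx=cv2.boxPoints(cv2.minAreaRect(c))+[170,150]; print([onz(T,*q,.008)[:2].round(3).tolist() for q in bx],onz(T,*bx.mean(0),.008))
E
```

```text
T 152 22 b -23.3 20.1 z 248.4 255.3
T 156 25 b -21.9 22.1 z 250.0 258.7
T 160 18 b -19.6 19.0 z 244.9 255.5
T 164 7 b -19.4 18.1 z 244.8 246.1
T 168 10 b -18.3 18.2 z 244.3 251.1
T 172 7 b -18.5 16.2 z 246.3 249.5
T 176 7 b -19.0 16.4 z 244.3 246.4
T 180 11 b -17.4 18.1 z 246.2 250.8
T 184 7 b -18.0 17.1 z 245.6 250.6
T 188 8 b -19.0 16.6 z 245.8 247.8
T 192 7 b -19.3 16.1 z 247.0 258.6
T 196 12 b -19.4 16.6 z 261.1 265.2
T 200 9 b -19.1 18.4 z 257.8 261.5
T 204 13 b -19.8 18.6 z 255.0 261.6
T 208 8 b -19.6 17.4 z 248.3 254.2
T 212 9 b -17.9 17.7 z 249.5 250.6
T 216 9 b -19.1 18.5 z 255.8 257.0
T 220 10 b -19.0 17.7 z 257.5 263.8
T 224 10 b -19.5 15.9 z 261.6 269.0
T 228 9 b -19.1 17.3 z 258.2 268.0
cheek tops a,b -0.02506608819184192 0.057394624168182556 -0.029294520088218406 0.028703847112194727 105
S 152 8 b -20.7 19.7 z 249.0 249.9
S 156 13 b -24.4 21.6 z 247.1 250.5
S 160 26 b -23.0 20.0 z 245.9 252.4
S 164 12 b -13.3 16.3 z 245.3 251.1
S 168 7 b -20.0 14.7 z 243.1 246.0
S 172 4 b -18.4 15.9 z 244.2 245.0
S 176 4 b -16.4 18.3 z 242.1 245.4
S 180 7 b -19.3 15.1 z 245.9 247.8
S 184 5 b -19.7 16.9 z 244.5 246.2
S 188 5 b -18.7 17.5 z 244.8 245.2
S 192 5 b -17.8 12.4 z 244.6 245.0
S 196 9 b -20.2 14.1 z 244.1 261.3
S 200 9 b -19.5 19.0 z 258.8 261.2
S 204 10 b -20.5 17.2 z 254.8 260.7
S 208 18 b -19.9 17.7 z 251.7 258.5
S 212 6 b -19.0 12.5 z 244.2 249.8
S 216 5 b -21.5 12.4 z 244.6 247.5
S 220 11 b -19.8 17.7 z 245.0 255.7
S 224 12 b -18.2 19.2 z 251.9 261.5
S 228 14 b -20.7 13.7 z 255.5 262.7
S 232 10 b -18.8 15.6 z 244.3 262.2
cheek tops a,b -0.016651836884231615 0.019719088711888374 -0.031006583898228076 0.02959098977855167 48
[[0.621, 0.448], [0.661, 0.227], [0.522, 0.201], [0.482, 0.421]] [0.57136689 0.32457769 0.008     ]
```

Request:
servo_tool(rows=[[[-418, -414, 0], 0, 1], [[-418, -414, 0], 0, 1], [[-418, -414, 0], 0, 1], [[-418, -414, 0], 0, 1], [[-418, -414, 0], 0, 1], [[-418, -414, 0], 0, 1], [[-418, -414, 0], 0, 1], [[-418, -414, 0], 0, 1]])

```text
t: 1.7
tcp_pos: [0.4905, -0.1188, 0.4052]
tool_rot: [0.172, 0.985, -0.001, -0.0]
force: [0.5, 0.0, 0.4]
finger_gap: 0.995
```

Request:
servo_tool(rows=[[[-134, -132, 0], 0, 1], [[-134, -132, 0], 0, 1], [[-134, -132, 0], 0, 1], [[-134, -132, 0], 0, 1], [[-134, -132, 0], 0, 1], [[-134, -132, 0], 0, 1], [[-134, -132, 0], 0, 1], [[-134, -132, 0], 0, 1]])

```text
t: 2.5
tcp_pos: [0.5715, -0.2868, 0.4052]
tool_rot: [0.171, 0.985, -0.0, -0.001]
force: [-0.3, 1.2, -0.7]
finger_gap: 1.002
```

```bash
cat > look.py <<'E'
from h import *
import sys
k=sys.argv[1]; s=shot("side"); u,v,w,h=map(int,sys.argv[2:6])
t=shot("top"); a,b,c,d=map(int,sys.argv[6:10])
cv2.imwrite(f"pics/{k}.png",np.hstack([cv2.resize(s["image"][v:v+h,u:u+w],(396,396),interpolation=2),cv2.resize(t["image"][b:b+d,a:a+c],(396,396),interpolation=2)]))
import pickle; pickle.dump((s,t),open(k+".pkl","wb"))
x=sense(); q=x["tool_rot"]; print(x["t"],x["tcp_pos"].round(4),q.round(4),x["force"].round(2),x["finger_gap"],x["q"].round(3),"yaw_y",np.degrees(np.arctan2(2*q[1]**2-1,2*q[0]*q[1])))
E
python3 look.py p1 310 180 120 120 371 151 80 80
```

```text
2.6 [ 0.5717 -0.287   0.4055] [ 1.713e-01  9.852e-01 -6.000e-04 -6.000e-04] [-0.8   0.65  0.85] 1.0021302012842594 [-0.639  0.547  1.393 -0.002  1.203 -1.865] yaw_y 70.27205442487576
```

View pics/p1.png

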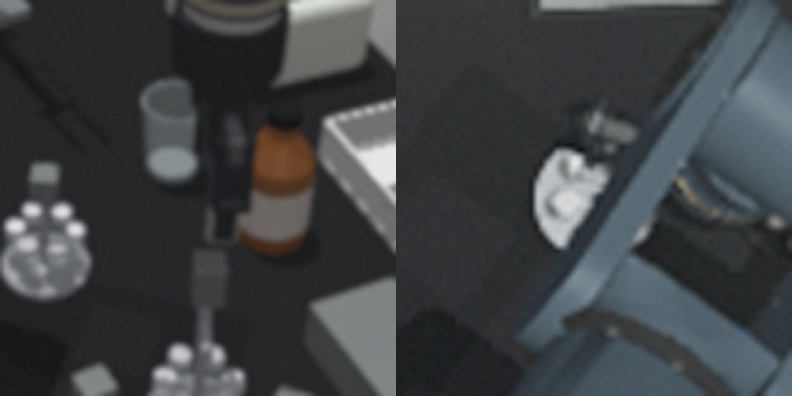

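The gripper is centred above the steel grip (side crop at about (220,230) over (210,275)). I'll go down and close.

Request:
servo_tool(rows=[[[0, -1, 30], 0, 1], [[0, -1, 60], 0, 1], [[0, -1, 80], 0, 1], [[0, -1, 88], 0, 1], [[0, -1, 88], 0, 1], [[0, -1, 88], 0, 1], [[0, -1, 88], 0, -0.3], [[0, -1, 88], 0, -0.6]], force=50)

```text
t: 3.4
tcp_pos: [0.5715, -0.2882, 0.3189]
tool_rot: [0.171, 0.985, -0.001, 0.001]
force: [0.6, -0.3, 0.7]
finger_gap: 0.688
```

Request:
servo_tool(rows=[[[0, 0, 0], 0, -1], [[0, 0, 0], 0, -1], [[0, 0, 0], 0, -1], [[0, 0, 0], 0, -1], [[0, 0, 0], 0, -1], [[0, 0, 0], 0, -1]], force=50)

```text
t: 4.0
tcp_pos: [0.5718, -0.2886, 0.3197]
tool_rot: [0.171, 0.985, -0.002, 0.001]
force: [0.4, -1.2, 6.2]
finger_gap: 0.272
```

Request:
servo_tool(rows=[[[0, 0, -10], 0, -1], [[0, 0, -30], 0, -1], [[0, 0, -60], 0, -1], [[0, 0, -95], 0, -1], [[0, 0, -130], 0, -1], [[0, 0, -155], 0, -1], [[0, 0, -166], 0, -1], [[0, 0, -166], 0, -1]])

```text
t: 4.8
tcp_pos: [0.5713, -0.2876, 0.4857]
tool_rot: [0.171, 0.985, -0.002, 0.001]
force: [0.1, -1.4, -6.6]
finger_gap: 0.277
```

Request:
servo_tool(rows=[[[0, 0, 0], 0, -1], [[0, 0, 0], 0, -1], [[0, 0, 0], 0, -1]])

```text
t: 5.1
tcp_pos: [0.5711, -0.2875, 0.4834]
tool_rot: [0.171, 0.985, -0.001, -0.001]
force: [0.4, -0.2, -8.3]
finger_gap: 0.275
```

```bash
python3 look.py p2 310 120 120 160 371 151 80 80; python3 - <<'E'
from h import *
F=[]
for i in range(12): shot("side"); F.append(sense()["force"])
F=np.array(F);print(F.mean(0),F.std(0)); print(sense()["ft_torque"])
E
```

```text
5.2 [ 0.5712 -0.2876  0.4843] [ 1.712e-01  9.852e-01 -1.100e-03  2.000e-04] [-0.22  1.13 -7.39] 0.27399001743473783 [-0.641  0.474  1.297 -0.002  1.369 -1.867] yaw_y 70.28285244737731
[ 0.05473616  0.22180469 -7.53095289] [0.65331609 0.4733099  0.70170966]
[0.01776167 0.02501407 0.02372835]
```

View pics/p2.png

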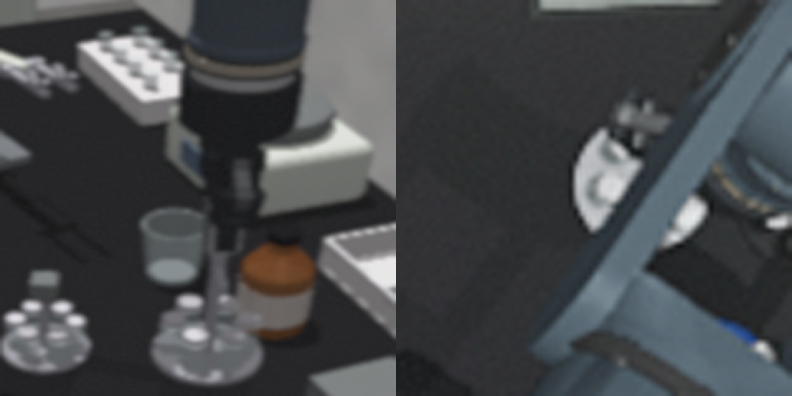

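The carrier is held straight and weighs about 7.5 N. Next I'll carry it to a standoff outside the fork's open end.

Request:
servo_tool(rows=[[[4, 20, -2], 0, -1], [[12, 60, -2], 2, -1], [[22, 110, -2], 6, -1], [[34, 170, -2], 10, -1], [[45, 230, -2], 15, -1], [[55, 280, -2], 20, -1], [[62, 312, -2], 24, -1], [[65, 325, -2], 26, -1]])

```text
t: 6.6
tcp_pos: [0.6192, 0.0461, 0.487]
tool_rot: [0.387, 0.922, 0.001, 0.001]
force: [0.6, -0.2, -8.0]
finger_gap: 0.277
```

Request:
servo_tool(rows=[[[0, 0, 0], 4, -1], [[0, 0, 0], 10, -1], [[0, 0, 0], 16, -1], [[0, 0, 0], 22, -1], [[0, 0, 0], 28, -1], [[0, 0, 0], 32, -1], [[0, 0, 0], 34, -1], [[0, 0, 0], 34, -1]])

```text
t: 7.4
tcp_pos: [0.619, 0.0467, 0.4871]
tool_rot: [0.64, 0.769, 0.002, 0.0]
force: [-0.8, -0.4, -7.4]
finger_gap: 0.272
```

```bash
python3 look.py p3 270 90 130 130 230 120 110 110
```

```text
7.5 [0.6191 0.0465 0.4871] [6.396e-01 7.687e-01 1.500e-03 3.000e-04] [ 0.62 -0.14 -7.72] 0.27313379840115937 [-0.105  0.443  1.343  0.002  1.354 -0.289] yaw_y 10.481170314871065
```

View pics/p3.png

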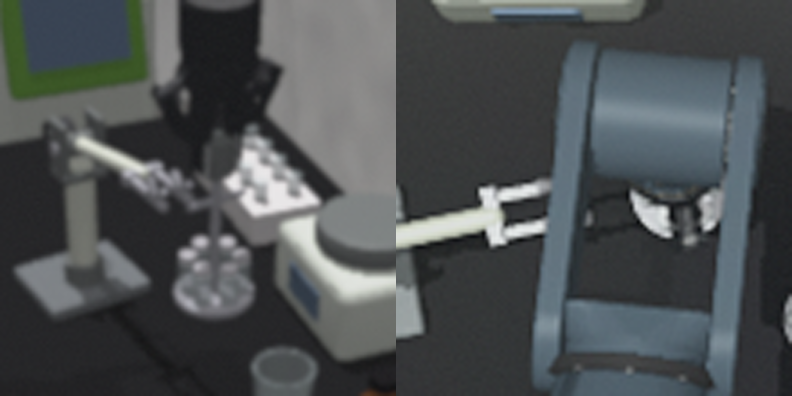

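The carrier hangs upright outside the fork (stem at side crop (215,230), fork tips at (200,200)). I'll measure the stem and pin offset from the TCP in depth.

```bash
python3 - <<'E'
from h import *
import pickle
s,t=pickle.load(open("p3.pkl","rb")); Q=pts(s).reshape(-1,3); tc=np.array([.6191,.0465,.4871])
T=np.array(s["cam_to_world"]);R=Q-tc
m=(np.hypot(R[:,0],R[:,1])<.06)
for z0 in np.arange(.155,.34,.008):
    k=m&(abs(Q[:,2]-z0-.004)<.004)
    if k.any():
        b=R[k];r=b@T[:3,0]; print(round(z0*1000),k.sum(),"dx",(b[:,0].min()*1e3).round(1),(b[:,0].max()*1e3).round(1),"dy",(b[:,1].min()*1e3).round(1),(b[:,1].max()*1e3).round(1),"mid",b.mean(0).round(4)[:2])
E
```

```text
163 21 dx -38.3 31.9 dy -39.2 12.3 mid [-0.0094 -0.028 ]
171 124 dx -40.8 43.5 dy -38.9 22.2 mid [-0.0077 -0.0192]
179 48 dx -33.3 31.9 dy -36.1 9.4 mid [-0.0073 -0.0182]
187 47 dx -33.4 32.5 dy -37.3 7.8 mid [-0.0065 -0.0178]
195 57 dx -33.9 31.0 dy -36.5 23.5 mid [-0.0061 -0.0139]
203 78 dx -33.3 30.6 dy -33.5 22.7 mid [-0.0052 -0.0077]
211 108 dx -33.5 31.6 dy -35.9 32.1 mid [-0.0007 -0.0047]
219 69 dx -30.3 32.1 dy -33.7 35.2 mid [0.0006 0.0034]
227 7 dx -5.0 1.2 dy -4.5 -1.6 mid [-0.002  -0.0029]
235 6 dx -4.3 1.4 dy -4.3 -1.0 mid [-0.0015 -0.0025]
243 8 dx -6.0 2.6 dy -5.1 2.2 mid [-0.0014 -0.0018]
251 6 dx -3.6 0.7 dy -6.5 1.2 mid [-0.0012 -0.0024]
259 8 dx -5.9 4.8 dy -4.5 -0.1 mid [-0.0016 -0.0025]
267 9 dx -4.7 4.6 dy -6.6 3.1 mid [-0.0009 -0.0019]
275 19 dx -31.2 32.8 dy -11.1 4.5 mid [-0.0053 -0.0033]
283 40 dx -32.1 28.9 dy -9.5 2.9 mid [-0.0004 -0.0025]
291 10 dx -4.7 5.1 dy -6.6 4.7 mid [-0.0001 -0.0019]
299 7 dx -5.0 4.5 dy -5.3 0.7 mid [-0.0001 -0.0014]
307 11 dx -10.3 13.7 dy -12.8 -8.0 mid [ 0.001  -0.0111]
315 32 dx -23.8 21.3 dy -16.0 3.2 mid [-0.0021 -0.0098]
323 39 dx -24.3 26.0 dy -16.8 -0.1 mid [-0.0045 -0.01  ]
331 45 dx -25.3 25.9 dy -15.6 0.4 mid [-0.0024 -0.0097]
339 42 dx -25.8 25.3 dy -15.9 -0.5 mid [-0.0047 -0.01  ]
```

Request:
servo_tool(rows=[[[8, 0, 0], 1, -1], [[22, 0, 0], 1, -1], [[40, 0, 0], 1, -1], [[58, 0, 0], 1, -1], [[74, 0, 0], 1, -1], [[86, 0, 0], 1, -1], [[92, 0, 0], 1, -1], [[93, 0, 0], 1, -1]])

```text
t: 8.3
tcp_pos: [0.6019, 0.1391, 0.4872]
tool_rot: [0.646, 0.764, 0.001, 0.0]
force: [-0.4, -0.5, -8.0]
finger_gap: 0.27
```

Request:
servo_tool(rows=[[[0, 0, 0], 0, -1], [[0, 0, 0], 0, -1], [[0, 0, 0], 0, -1]])

```text
t: 8.6
tcp_pos: [0.6021, 0.1384, 0.4872]
tool_rot: [0.646, 0.763, 0.001, 0.001]
force: [-0.6, 0.6, -7.2]
finger_gap: 0.275
```

```bash
python3 look.py p4 275 90 90 90 230 120 110 110;python3 - <<'E'
from h import *
import pickle
s,t=pickle.load(open("p4.pkl","rb")); tc=sense()["tcp_pos"]
d=np.array([.17,-.9854]);n=np.array([.9854,.17])
for nm,c in(("S",s),("T",t)):
    Q=pts(c).reshape(-1,3); W=Q[:,:2]-tc[:2];a=W@d*1000;b=W@n*1000;z=Q[:,2]*1000
    m=(abs(a)<30)&(abs(b)<36)&(z>225)&(z<300)
    for z0 in range(228,300,4):
        k=m&(abs(z-z0-2)<2)
        if k.any(): print(nm,z0,sorted(zip(a[k].round().astype(int).tolist(),b[k].round().astype(int).tolist())))
E
```

```text
8.7 [0.602  0.1385 0.4872] [6.460e-01 7.633e-01 1.400e-03 4.000e-04] [ 0.56  0.76 -7.53] 0.27482000498309433 [ 0.045  0.438  1.35   0.002  1.35  -0.121] yaw_y 9.520622203075487
S 228 [(1, 5), (4, 3)]
S 232 [(4, 0), (8, -2)]
S 236 [(-30, -15), (-21, -16), (-11, -18), (-9, -15), (-3, -18), (-2, -1), (2, -18), (5, -15), (5, -1), (5, 3), (8, 12), (12, 14), (18, -16), (18, 17)]
S 240 [(-29, -19), (-28, 10), (-16, -18), (-11, -18), (-1, 10), (-1, 13), (2, 4), (2, 12), (4, 3), (5, -19), (6, -1), (6, 13), (12, 14), (14, -17), (15, -18), (18, 14), (19, -13), (19, 17), (20, -17)]
S 244 [(-28, -16), (-22, -19), (-21, -16), (-19, -17), (-18, -14), (-12, -17), (-5, -17), (-3, 11), (0, 13), (2, -3), (3, 4), (4, -11), (4, 15), (5, -19), (6, -1), (6, 13), (7, -17), (8, -10), (8, 16), (11, -12), (11, 18), (12, 13), (13, -20), (13, -16), (13, -9), (15, 15), (17, -15), (19, -13), (20, 12)]
S 248 [(-14, -16), (-5, -10), (-4, -18), (-3, 15), (-2, 11), (0, -16), (1, -17), (1, 5), (1, 13), (2, 1), (4, 0), (10, 18), (12, -12), (21, 16)]
S 252 [(-8, -16), (-7, -12), (-5, -10), (-4, -14), (-4, 19), (-3, -18),
[... 519 characters left out ...]
, -4)]
S 272 [(2, -3), (5, 3), (8, -2)]
S 276 [(-1, -30), (3, 1), (4, -4), (5, -1), (5, 3)]
S 280 [(-2, -29), (0, -16), (1, -24), (1, -20), (1, 24), (2, -3), (2, -3), (3, -29), (3, 4), (3, 19), (4, -18), (4, -8), (4, 7), (5, -11), (5, 3), (5, 10), (5, 21), (6, -16)]
S 284 [(-4, -28), (-1, 25), (0, -16), (0, -5), (0, 21), (1, 2), (1, 9), (2, -28), (2, -24), (2, -21), (2, 12), (2, 19), (3, -7), (3, 26), (3, 30), (4, -29), (4, -15), (4, -11), (4, 4), (4, 7), (4, 25), (5, 14), (6, -16), (6, 13), (6, 28), (7, 9), (8, -3)]
S 288 [(1, -20), (2, -3), (3, 0), (3, 4), (4, -4)]
S 292 [(0, -5), (3, -3), (3, 0), (4, 3)]
S 296 [(-4, -3), (-1, -4), (2, 1), (3, -3), (5, 3)]
T 248 [(1, -16)]
T 284 [(1, -22)]
```

View pics/p4.png

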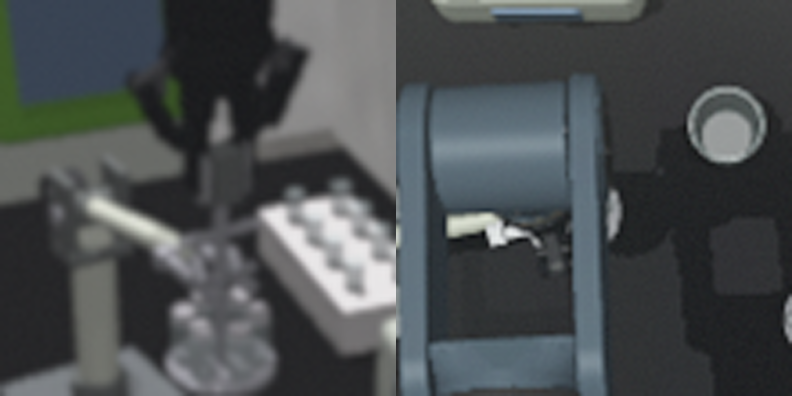

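The side crop shows the stem between the tines, and the pin at (225,230) above the notches. TCP, stem and notch bottom agree within about 2 mm. I'll lower to just above contact, then slowly.

Request:
servo_tool(rows=[[[0, 0, 4], 0, -1], [[0, 0, 8], 0, -1], [[0, 0, 12], 0, -1], [[0, 0, 16], 0, -1], [[0, 0, 19], 0, -1], [[0, 0, 22], 0, -1], [[0, 0, 24], 0, -1], [[0, 0, 24], 0, -1]])

```text
t: 9.5
tcp_pos: [0.602, 0.1385, 0.4628]
tool_rot: [0.646, 0.763, 0.001, 0.0]
force: [-0.2, -0.2, -7.4]
finger_gap: 0.277
```

Request:
servo_tool(rows=[[[0, 0, 1], 0, -1], [[0, 0, 2], 0, -1], [[0, 0, 3], 0, -1], [[0, 0, 4], 0, -1], [[0, 0, 5], 0, -1], [[0, 0, 7], 0, -1], [[-1, 0, 9], 0, -1], [[-1, 0, 11], 0, -1]])

```text
t: 10.3
tcp_pos: [0.6023, 0.1373, 0.4518]
tool_rot: [0.646, 0.763, 0.001, 0.0]
force: [0.6, -2.2, -7.1]
finger_gap: 0.273
```

```bash
cat > f.py <<'E'
from h import *
import sys
F=[];M=[]
for i in range(int(sys.argv[1])): snapshot("side"); x=sense(); F.append(x["force"]);M.append(x["ft_torque"])
F=np.array(F);f=F.mean(0);d=np.array([.17,-.9854]);n=np.array([.9854,.17])
print(round(x["t"],2),x["tcp_pos"].round(4),"Fz",f[2].round(2),"out",(f[:2]@d).round(2),"lat",(f[:2]@n).round(2),"M",np.mean(M,0).round(3),x["finger_gap"].round(3))
E
python3 f.py 8
```

```text
Traceback (most recent call last):
  File "f.py", line 6, in <module>
    print(round(x["t"],2),x["tcp_pos"].round(4),"Fz",f[2].round(2),"out",(f[:2]@d).round(2),"lat",(f[:2]@n).round(2),"M",np.mean(M,0).round(3),x["finger_gap"].round(3))
                                                                                                                                               ^^^^^^^^^^^^^^^^^^^^^
AttributeError: 'float' object has no attribute 'round'
```

```bash
sed -i 's/,x\["finger_gap"\].round(3)//' f.py; python3 f.py 8
```

```text
11.1 [0.6023 0.1374 0.4519] Fz -6.6 out 2.01 lat -0.28 M [-0.454 -0.058  0.037]
```

The pin is touching, with 2 N outward on the tool, so it is riding the inner flank. I'll shift outward (tool -x).

Request:
servo_tool(rows=[[[-0.5, 0, 0], 0, -1], [[-1, 0, 0], 0, -1], [[-1.5, 0, 0], 0, -1], [[-1.5, 0, 0], 0, -1], [[-1.5, 0, 0], 0, -1]])

```text
t: 11.6
tcp_pos: [0.6024, 0.1364, 0.4518]
tool_rot: [0.646, 0.763, 0.001, -0.0]
force: [-0.9, 1.1, -8.5]
finger_gap: 0.273
```

```bash
python3 f.py 8
```

```text
12.0 [0.6025 0.136  0.4519] Fz -7.3 out -1.27 lat -0.16 M [0.26  0.071 0.023]
```

Request:
servo_tool(rows=[[[0.5, 0, 1], 0, -1], [[0.3, 0, 3], 0, -1], [[0, 0, 5], 0, -1], [[-0.4, 0, 7], 0, -1], [[-0.8, 0, 9], 0, -1], [[-1.2, 0, 11], 0, -1], [[-1.5, 0, 13], 0, -1], [[-1.8, 0, 15], 0, -1]])

```text
t: 12.8
tcp_pos: [0.6028, 0.1345, 0.4368]
tool_rot: [0.646, 0.763, 0.001, 0.0]
force: [0.4, 2.5, -6.0]
finger_gap: 0.276
```

```bash
python3 f.py 8
```

```text
13.2 [0.6028 0.1344 0.437 ] Fz -5.88 out -2.01 lat 0.55 M [ 0.416 -0.091  0.033]
```

Request:
servo_tool(rows=[[[0.8, 0, 0], 0, -1], [[0.7, 0, 2], 0, -1], [[0.5, 0, 4], 0, -1], [[0.4, 0, 6], 0, -1], [[0.3, 0, 8], 0, -1], [[0.2, 0, 11], 0, -1], [[0, 0, 14], 0, -1], [[-0.2, 0, 16], 0, -1]])

```text
t: 14.0
tcp_pos: [0.603, 0.134, 0.4208]
tool_rot: [0.646, 0.763, 0.001, 0.0]
force: [0.3, -2.4, -3.4]
finger_gap: 0.273
```

```bash
python3 f.py 8
```

```text
14.4 [0.6029 0.1341 0.4212] Fz -4.44 out 2.73 lat 0.01 M [-0.578 -0.011  0.06 ]
```

Request:
servo_tool(rows=[[[-0.5, 0, 1], 0, -1], [[-0.5, 0, 3], 0, -1], [[-0.5, 0, 6], 0, -1], [[-0.5, 0, 9], 0, -1], [[-0.4, 0, 12], 0, -1], [[-0.4, 0, 15], 0, -1], [[-0.3, 0, 18], 0, -1], [[-0.2, 0, 20], 0, -1]])

```text
t: 15.2
tcp_pos: [0.603, 0.1341, 0.4009]
tool_rot: [0.646, 0.763, 0.001, 0.0]
force: [0.0, -1.4, -2.6]
finger_gap: 0.276
```

```bash
python3 f.py 8
```

```text
15.6 [0.6029 0.1341 0.4013] Fz -2.82 out 0.7 lat -0.26 M [-0.17   0.103  0.068]
```

Request:
servo_tool(rows=[[[0, 0, 1], 0, -1], [[0.1, 0, 3], 0, -1], [[0.3, 0, 5], 0, -1], [[0.5, 0, 7], 0, -1], [[0.7, 0, 9], 0, -1], [[0.9, 0, 12], 0, -1], [[1.2, 0, 15], 0, -1], [[1.3, 0, 16], 0, -1]])

```text
t: 16.4
tcp_pos: [0.6028, 0.1355, 0.385]
tool_rot: [0.646, 0.763, 0.001, 0.0]
force: [-1.7, -0.8, -0.9]
finger_gap: 0.277
```

```bash
python3 f.py 8
```

```text
16.8 [0.6028 0.1355 0.3855] Fz -1.02 out -0.44 lat -0.61 M [0.081 0.222 0.09 ]
```

Request:
servo_tool(rows=[[[0.1, -0.1, 1], 0, -1], [[0.3, -0.2, 2], 0, -1], [[0.4, -0.3, 3.5], 0, -1], [[0.6, -0.3, 5], 0, -1], [[0.8, -0.3, 6], 0, -1], [[0.9, -0.3, 7], 0, -1], [[0.9, -0.3, 7], 0, -1]])

```text
t: 17.5
tcp_pos: [0.6025, 0.1364, 0.3784]
tool_rot: [0.646, 0.763, 0.002, 0.001]
force: [-0.3, 1.3, -0.4]
finger_gap: 0.279
```

```bash
python3 f.py 16
```

```text
18.3 [0.6024 0.1363 0.3786] Fz -0.14 out -1.38 lat 0.48 M [0.289 0.03  0.05 ]
```

Request:
servo_tool(rows=[[[0.2, 0, 0.5], 0, -1], [[0.4, 0.1, 1], 0, -1], [[0.4, 0.1, 1], 0, -1], [[0.4, 0.1, 1], 0, -1]])

```text
t: 18.7
tcp_pos: [0.6024, 0.1367, 0.3775]
tool_rot: [0.646, 0.763, 0.002, 0.001]
force: [-0.0, 0.9, -0.1]
finger_gap: 0.275
```

```bash
python3 f.py 24; python3 look.py p5 255 95 120 120 230 120 110 110
```

```text
19.9 [0.6024 0.1367 0.3776] Fz -0.45 out -0.02 lat 0.08 M [0.019 0.044 0.064]
20.0 [0.6024 0.1367 0.3776] [6.459e-01 7.634e-01 1.600e-03 6.000e-04] [ 0.14 -0.25  0.22] 0.2751062379855654 [ 0.042  0.548  1.48   0.002  1.11  -0.125] yaw_y 9.531825916585046
```

View pics/p5.png

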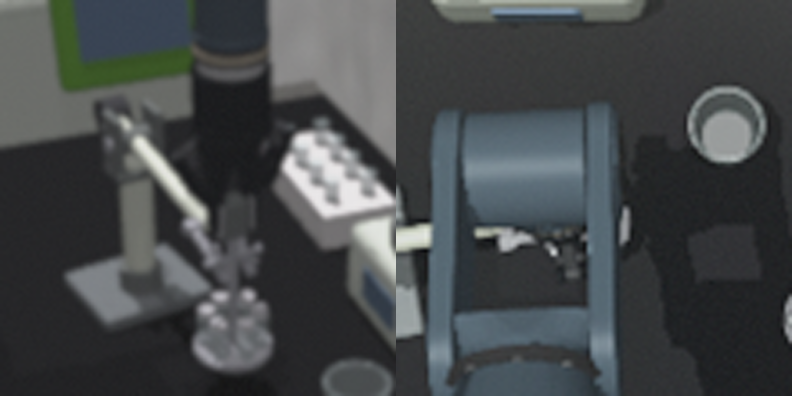

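Request:
servo_tool(rows=[[[0.1, 0, 0.7], 0, -1], [[0.2, 0, 1.5], 0, -1], [[0.4, 0, 2.2], 0, -1], [[0.5, 0, 3], 0, -1], [[0.5, 0, 3], 0, -1], [[0.5, 0, 3], 0, -1]])

```text
t: 20.6
tcp_pos: [0.6024, 0.1372, 0.3745]
tool_rot: [0.646, 0.763, 0.002, 0.001]
force: [-0.6, -0.4, -0.4]
finger_gap: 0.275
```

```bash
python3 f.py 30
```

```text
22.1 [0.6024 0.1372 0.3746] Fz -0.07 out 0.08 lat -0.33 M [-0.048  0.113  0.076]
```

Full weight is taken: Fz is -0.07 N and the side forces are about 0. I'll release gently.

Request:
servo_tool(rows=[[[0, 0, 0], 0, -0.6], [[0, 0, 0], 0, -0.5], [[0, 0, 0], 0, -0.44], [[0, 0, 0], 0, -0.4], [[0, 0, 0], 0, -0.35], [[0, 0, 0], 0, -0.3], [[0, 0, 0], 0, -0.2], [[0, 0, 0], 0, -0.1]], force=20)

```text
t: 22.9
tcp_pos: [0.6024, 0.1372, 0.3746]
tool_rot: [0.646, 0.763, 0.002, 0.001]
force: [0.3, 1.0, -0.2]
finger_gap: 0.451
```

```bash
python3 f.py 8; python3 look.py p6 255 95 120 120 230 120 110 110
```

```text
23.3 [0.6024 0.1372 0.3745] Fz -0.24 out 0.07 lat -0.07 M [ 0.01  -0.012  0.007]
23.4 [0.6024 0.1372 0.3745] [6.459e-01 7.634e-01 1.600e-03 5.000e-04] [0.85 0.55 0.16] 0.4460435465298078 [ 0.043  0.551  1.483  0.002  1.104 -0.124] yaw_y 9.529098093122698
```

View pics/p6.png

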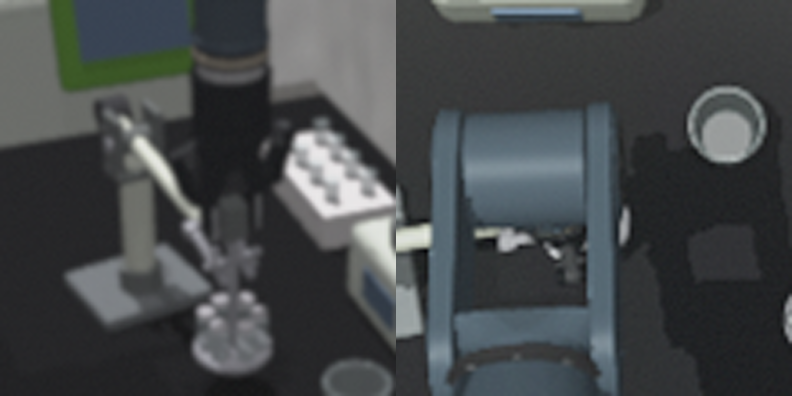

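The fingers are clear of the grip and the carrier is still hanging. I'll open a little more and go straight up.

Request:
servo_tool(rows=[[[0, 0, 0], 0, 0.1], [[0, 0, 0], 0, 0.2], [[0, 0, -5], 0, 0.2], [[0, 0, -15], 0, 0.2], [[0, 0, -35], 0, 0.2], [[0, 0, -60], 0, 0.2], [[0, 0, -90], 0, 0.2], [[0, 0, -120], 0, 0.2]])

```text
t: 24.2
tcp_pos: [0.6018, 0.137, 0.4965]
tool_rot: [0.646, 0.763, 0.002, 0.001]
force: [-0.1, -0.6, 0.1]
finger_gap: 0.601
```

Request:
servo_tool(rows=[[[0, 0, -10], 0, 0.2], [[0, 0, -20], 0, 0.2], [[0, 0, -20], 0, 0.2], [[0, 0, -20], 0, 0.2], [[0, 0, -20], 0, 0.2], [[0, 0, -20], 0, 0.2], [[0, 0, -20], 0, 0.2], [[0, 0, -20], 0, 0.2]])

```text
t: 25.0
tcp_pos: [0.6018, 0.137, 0.516]
tool_rot: [0.646, 0.763, 0.002, 0.0]
force: [-1.4, -0.3, 0.4]
finger_gap: 0.602
```

```bash
python3 - <<'E'
from h import *
import pickle
A=shot("side"); 
for i in range(8): B=shot("side")
pickle.dump(B,open("end.pkl","wb"))
S0=pickle.load(open("side0.pkl","rb"))
print("moving px A-B",(cv2.absdiff(A["image"],B["image"]).max(2)>40).sum())
d=np.array([.17,-.9854]);n=np.array([.9854,.17]);o=np.array([.6024,.1372])
for X in(A,B):
    Q=pts(X).reshape(-1,3);W=Q[:,:2]-o
    m=(np.abs(W@d)<.05)&(np.abs(W@n)<.05)
    for z0,z1 in((.05,.068),(.1,.115),(.167,.18),(.205,.245)):
        k=m&(Q[:,2]>z0)&(Q[:,2]<z1); print(z0,k.sum(),"a",(W[k]@d*1e3).min().round(1),(W[k]@d*1e3).max().round(1),"b",(W[k]@n*1e3).min().round(1),(W[k]@n*1e3).max().round(1),"zmax",Q[k,2].max().round(4))
cv2.imwrite("pics/end.png",np.hstack([cv2.resize(B["image"][110:230,265:385],(396,396),interpolation=2),cv2.resize(B["image"],(400,396))]))
E
```

```text
moving px A-B 0
0.05 125 a -25.6 43.4 b -41.4 39.2 zmax 0.0679
0.1 134 a -36.1 35.3 b -33.2 32.6 zmax 0.1138
0.167 101 a -49.5 22.0 b -32.1 31.7 zmax 0.1798
0.205 101 a -10.0 17.5 b -14.7 12.4 zmax 0.2397
0.05 129 a -26.5 40.7 b -40.3 39.0 zmax 0.0678
0.1 132 a -36.2 37.3 b -31.7 31.5 zmax 0.1147
0.167 96 a -49.8 19.3 b -31.9 30.4 zmax 0.18
0.205 101 a -10.3 16.2 b -13.9 12.3 zmax 0.2399
```

View pics/end.png

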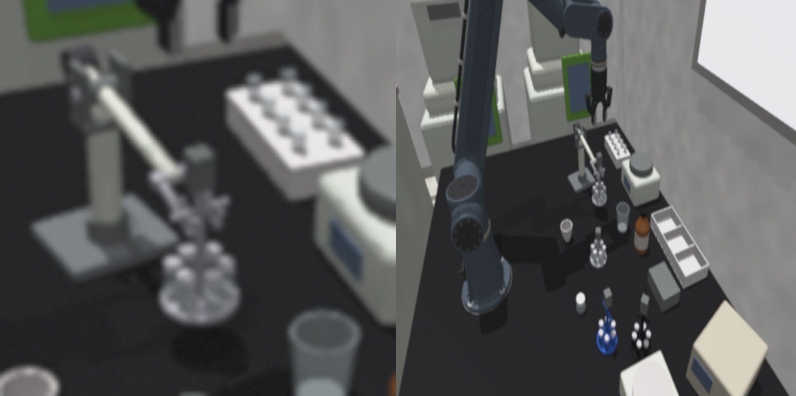

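The carrier hangs upright and still on the fork (grip at crop (200,165), pin in the notches at about (200,210)). The gripper is clear above it, and the other things look unmoved.

```bash
python3 -c "
from station import sign_off; print(sign_off())"
```

```text
the job is handed in; nothing more can be done
None
```

The tall steel carrier now hangs upright on the spring-balanced arm with its pin in both notches, and I have handed the job in (no verdict was reported). It took about 25 s of the 69 s allowed.

- **Lowering:** I brought the stem in from the fork's open end and eased it down slowly along the arm's circle. The pin rode the notch flanks a few times, with up to 2.7 N of side force, and I corrected each one as I went.
- **Letting go:** I released at -0.07 N vertical force with almost no side force. The carrier weighed about 7.5 N when lifted. The arm had sunk about 0.38 rad, which matches that weight.
- **Last checks:** No pixels changed between two pictures about 0.4 s apart, and the depth readings showed the carrier upright and centred on the stem line. By eye, the other things on the bench had not moved; I did not measure them again.
- **Limits of the checks:** The force readings are noisy, about 0.5–0.7 N each, so I averaged them. The load at release is therefore known only to about 0.15 N, plus a possible zero offset of a few tenths. I did not measure the arm's speed in the moment of release; pictures and forces just after showed no drop or spring.

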